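Charge a spray can at the bench air point

TASK

Recharge the blue spray can with compressed air: turn the regulator knob up until its white line points at the red mark, then slide the yellow lock hood fully over the knob. Then take the blue can out of the rack, press the brass coupler on its foot squarely onto the tilted charging nipple until it snaps on, and push on until the sprung nipple is down near the end of its travel: the job finishes with the robot still holding the can pressed down like that against the spring. Leave the other things where they are.

Things in the scene. Friction and masses are not known exactly. Their poses are not given: they have to be found in the camera images.
- regulator: air regulator on the bench, fixed; grey deck 78 x 180 mm, its top 124 mm above the bench, on a clear filter bowl and a post. Origin: under the middle of its base plate, on the bench; z up. The deck runs along its y; knob axis at y = -50 mm, x = 0. A gauge on its -x side follows the knob
- knob_top (a point): centre of the top face of the black round regulator knob, 161 mm above the bench; knob 38 mm across, 34 mm high, axis vertical, bare all round. x axis: along the white line on its top, outwards (the pointer); z up. Turning needs about 0.05 N m and it stays where left
- knob (a joint): knob angle, rad, 0 to 2.2; grows clockwise seen from above (pressure up). Starts 0.7 to 1.4 rad short of the mark
- mark_dir (a point): the red set mark, a 4.5 mm wide block on the white scale ring (radius 26 mm) at the knob's foot, 4 mm high, 23.5 mm from the knob axis. x axis: from the knob axis outwards through the mark. It is stiff and is not to be moved
- mark (a joint): angle of the red mark, rad, on the same scale as knob: the white line points at the mark when both read the same
- lock (a joint): slide of the yellow lock hood, m, 0 (clear of the knob) to 0.085 (centred over the knob, against its stop); slides along the regulator's -y. Stiff rubbing, about 1.5 N plus 3 N per m/s; stays where left. Starts 0 to 0.015
- lock_fin (a point): middle of the top edge of the fin on the hood: fin 10 mm thick (along the regulator's x), 40 mm long (along y), standing 26 mm above the hood's top, so its top is 198 mm above the bench. Hood 66 x 60 mm, open towards the knob. Moves with the hood; x and y axes as the regulator's, z up
- charger: charging block, fixed: grey cast block on a 100 x 90 mm foot plate, with a brass collar and the charging nipple leaning 25 degrees (0.436 rad) from vertical towards the block's -x. Origin: middle of the foot, on the bench; z up. A copper pipe leaves on its +x side
- nipple_tip (a point): tip of the steel charging nipple, 112 mm above the bench at rest. z axis: along the nipple, out of the block. Nipple 15 mm across with a coned tip (7 mm long, 7.6 mm across at its end), a head 7 to 10 mm and a groove 10 to 22 mm below the tip; it stands 42 mm out of the brass collar (34 mm across)
- nipple (a joint): how far the sprung nipple is pushed in along its axis, m, 0 to 0.008 (stop). Spring: 9 N to start, 16 N at the stop
- canister: the blue spray can, loose, 0.27 to 0.48 kg, standing upright in the rack. Origin: centre of the coupler's mouth, its lower end; z along the can, towards its top. Brass coupler 30 mm across from 0 to 34 mm; blue can 46 mm across from 34 to 146 mm, then a narrower valve top up to 170 mm
- coupler_bore (a point): centre of the coupler's inner end, 28 mm up from its mouth on the can's axis, where the nipple's tip lands when snapped on; z as the can's. Mouth: a cone 25 mm wide narrowing to a 17.4 mm bore 6 mm in. Four sprung balls in the bore pass the nipple's head at about 7 N and snap into its groove, some 4 mm before the tip lands
- rack: can rack, fixed: grey block 90 x 200 x 38 mm with two 34 mm holes at y = +55 and -55 mm; the blue can stands in one, the red in the other, couplers down in the holes, mouths 4 mm above the bench, the cans' shoulders on the block. Origin: middle of its underside
- other_can: red spray can of the same size, loose in the other hole of the rack; leave it. Origin as the blue can's
- wrench: spanner lying on the bench, 190 mm; leave it. Origin: middle, underside
- screwdriver: orange screwdriver lying on the bench, 200 mm; leave it. Origin: middle, underside
- oil_bottle: yellow bottle, 64 mm across, 170 mm high; leave it. Origin: middle of its foot
- jar: glass jar, 68 mm across, 90 mm high; leave it. Origin: middle of its foot
- carton: cardboard carton 90 x 120 x 70 mm; leave it. Origin: middle of its foot
- tape_roll: white roll of tape, 90 mm across, 30 mm high; leave it. Origin: middle, underside

How it is judged:
By the outcome, as a careful person would: the job done as asked, in the order asked, and still so for the second after the job is handed in, while the arm keeps its last pose, push and grip.
It also fails if it takes over 64 s, if anything falls off the work surface, if the arm or the gripper's body presses on something with over 40 N, if the wrist force passes 120 N, or if a joint passes its speed limit or range.

ROBOT

A 7-joint arm with a two-finger parallel gripper is mounted at the origin on the work surface. World frame = base frame: x ahead of the robot, y to its left, z up, the work surface at z = 0. Lengths are in mm, angles in rad, forces in N, time in s.
With the tool pointing down it reaches from about 400 to 900 mm from the base axis. Payload 5.5 kg.
Tool frame: the origin (TCP) lies at the very end of the fingers, on their centre line; the grasp point (between the pads) lies 19 mm behind it (env.tcp_to_grasp is the distance from the TCP to the grasp point, in mm); z points along the fingers, x is the direction in which the jaws open and shut, and the axes are right-handed (so a half turn about z gives the same grasp; the last joint's range is limited). The gripper opens to 85 mm and grips with 20 to 120 N. Pads are 22 mm wide; open, the fingers measure 114 mm over their backs; the gripper's body (76 mm by 85 mm) begins 54 mm behind the grasp point. The pads swing forward as they close: fully open they stand 13 mm farther back than shut.
Start: joints at [-0.844, 0.501, -0.427, 1.55, 0.221, 1.138, -0.21], TCP at [290.742, 581.351, 231.31] pointing down, gripper open.
Joint ranges: [-2.88, 2.88], [-0.31, 2.03], [-1.54, 1.56], [0.2, 2.42], [-1.41, 4.55], [0.19, 2.02], [-2.57, 2.57]. Speed limits (rad/s): [2.57, 2.57, 3.14, 3.14, 3.14, 3.14, 3.14].

INTERFACE

Orientations are given as a unit quaternion [w, x, y, z].
In Python, from rig import env, snapshot, hand_in gives the robot as it stands.
- The arm moves only by the shell command python3 -m pendant 'ROWS' [FORCE]. ROWS is JSON, a list of rows, each an object of numbers: "x", "y", "z": the shift along the tool's x, y, z in m; "rx", "ry", "rz": the turn, a rotation vector about the tool's x, y, z in degrees; "grip": the finger opening in m, from 0 to 0.0854. A call has exactly 8 rows; each row is the pose to reach, as a shift and turn from the pose measured when the call began, along the tool's axes at that moment; what a row does not reach only later rows make up. A row lasts 1/8 s, in which the tool goes at most 62.5 mm and 10.7 degrees, less where a joint would pass 70% of its speed; a pose out of reach is approached as far as the arm can. A call with a gripper value outside its range is refused whole. The fingers move at their own pace and stop on an object; FORCE is the grip in N (left out, the last holds). Time passes only in rows, so rows that repeat a pose let the fingers close, or fill a call up. It gives the time, the measured TCP pose, the force and the opening at its end, in the units of the state.
- env.state(): the state, without advancing time (a new reading comes with each control period).
- snapshot(name): name is "scene" or "top" or "wrist"; returns a dict with "image" (384x512x3 uint8, red, green, blue), "range_z" (384x512 float32, mm along the optical axis (not along the pixel's ray), 0 where there is no reading), "vfov" (degrees; the focal length in pixels is half the picture's height over the tangent of half this angle, whatever the lens; pixels are square), "cx", "cy" (the principal point, pixels), "distortion" ([k1, k2, p1, p2, k3] as OpenCV has them; the pictures are not rectified), "eye" and "attitude" of the camera in the world. Camera axes: x right, y down, z forward; pixel columns grow to the right and rows downward; lengths in mm; the calibration is good to about 2 mm. A picture is of the moment at which its call begins.
- hand_in(): hands the job in, once; it reports no verdict.
The state is a dict: "time_s": time; "joint_positions": joint angles; "joint_velocities": joint speeds; "joint_torque": joint torques, N m; "tool_pos": TCP position; "tool_rot": TCP orientation; "force": force on the tool from outside, world axes, zero at the start; "ft_torque": the same for the moment, N m; "opening": finger opening in mm.
Only numpy, scipy, OpenCV 4.12 (cv2) and the standard library are available. Lean on these libraries where they do the work, as an engineer would, in place of code of your own. Each camera call takes 0.05 s, during which the arm holds its last target. There are 200 camera calls.

## Working session

There is one attempt and no reset: what is moved stays moved. The work goes in short steps, Python scripts to look and compute and a shell command to move; the robot and the scene stay as the last step left them, time stands still between calls to the robot, and variables do not carry over. Pictures are saved under pics/ and viewed, about 8 in all and at most 12, crops included, and the job is handed in when it is done.

```bash
mkdir -p pics; ls
cat > h.py <<'E'
import numpy as np, cv2
from rig import env, snapshot
from scipy.spatial.transform import Rotation as R
def q2R(q): return R.from_quat([q[1],q[2],q[3],q[0]]).as_matrix()
def att(s):
    a=np.array(s["attitude"],float)
    return a if a.shape==(3,3) else q2R(a)
def K(s):
    f=192/np.tan(np.radians(s["vfov"])/2); return np.array([[f,0,s["cx"]],[0,f,s["cy"]],[0,0,1]])
def ray(s,u,v):
    p=cv2.undistortPoints(np.array([[[u,v]]],float),K(s),np.array(s["distortion"],float))[0,0]
    return att(s)@np.array([p[0],p[1],1.])
def atz(s,u,v,z):
    r=ray(s,u,v); e=np.array(s["eye"]); return e+r*(z-e[2])/r[2]
def deep(s,u,v):
    return np.array(s["eye"])+ray(s,u,v)*float(s["range_z"][int(round(v)),int(round(u))])
def proj(s,P):
    A=att(s); c=(np.atleast_2d(P)-np.array(s["eye"]))@A
    return cv2.projectPoints(c.reshape(-1,1,3),np.zeros(3),np.zeros(3),K(s),np.array(s["distortion"],float))[0][:,0]
def cloud(s):
    v,u=np.mgrid[0:384,0:512]; p=cv2.undistortPoints(np.stack([u,v],-1).reshape(-1,1,2).astype(float),K(s),np.array(s["distortion"],float))[:,0]
    d=s["range_z"].reshape(-1,1); P=np.c_[p,np.ones(len(p))]*d@att(s).T+np.array(s["eye"]); P[d[:,0]<=0]=np.nan
    return P.reshape(384,512,3)
def shoot(n,fn,crop=None,k=1):
    import pickle
    s=snapshot(n); pickle.dump(s,open(fn+'.pkl','wb')); im=s["image"][:,:,::-1]
    if crop: a,b,c,d=crop; im=im[b:d,a:c]
    cv2.imwrite('pics/'+fn+'.png',cv2.resize(im,None,fx=k,fy=k,interpolation=cv2.INTER_CUBIC)); return s
def load(fn):
    import pickle; return pickle.load(open(fn+'.pkl','rb'))
def pose():
    st=env.state(); return np.array(st["tool_pos"]),q2R(st["tool_rot"]),st
def delta(p,Rt):
    """shift (m, tool axes) and rotvec (deg) from present pose to p,Rt"""
    p0,R0,_=pose(); return np.round(R0.T@(np.array(p)-p0)/1000,4), np.round(np.degrees(R.from_matrix(R0.T@Rt).as_rotvec()),2)
E
python3 - <<'E'
from h import *
st=env.state();print(st)
a=shoot("scene","scene1");b=shoot("top","top1")
cv2.imwrite('pics/a.png',np.vstack([cv2.resize(x["image"][:,:,::-1],(0,0),fx=.78,fy=.78) for x in(a,b)]))
for s in(a,b):print(s["eye"],s["attitude"],s["vfov"],s["distortion"])
E
```

```text
pics
{'time_s': 0.0, 'joint_positions': array([-0.84379761,  0.50187319, -0.42675853,  1.55147821,  0.22077256,
        1.13828845, -0.2103187 ]), 'joint_velocities': array([ 8.13220633e-04, -5.26416950e-04,  1.35044047e-03,  2.38093610e-03,
        1.11574614e-03,  6.46070242e-06,  3.81040445e-04]), 'joint_torque': array([ 1.94065260e-04, -5.69506073e+01, -5.81597283e+00, -2.80946624e+01,
        1.07022785e-02,  1.20722508e-02,  7.98475952e-06]), 'tool_pos': array([290.50696513, 580.6741373 , 230.2288278 ]), 'tool_rot': array([ 4.90426568e-04,  8.50689683e-01,  5.25667256e-01, -8.70753021e-04]), 'force': array([-0.96840249, -1.01745504, -0.53005651]), 'ft_torque': array([-0.00469842,  0.03178731,  0.0178192 ]), 'opening': 85.43166258002077}
[1234.3409817   192.24259764 1145.06527701] [-0.18495014  0.59442882  0.74639092 -0.23526243] 53.31488340926156 [0.0421914 0.        0.        0.        0.       ]
[ 357.86202762   21.753472   1684.1587548 ] [-0.04095698  0.7132772  -0.69800811  0.04840283] 52.68876259224877 [-0.12584078  0.          0.          0.          0.        ]
```

View pics/a.png

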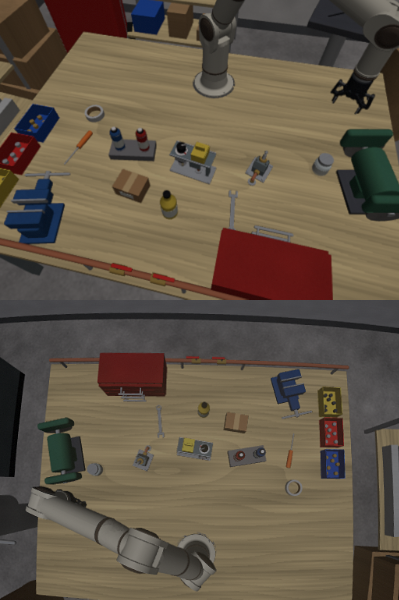

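Picture 1 (scene above, top below): the rack, regulator and charger stand in a row, at about (245..270,455), (195,448) and (145,457) in the top view. The blue can is the right-hand one there. I'll enlarge this area.

Run:
```python
from h import *
a=load("scene1");b=load("top1")
A=cv2.resize(a["image"][145:245,130:360,::-1],(0,0),fx=3.3,fy=3.3,interpolation=cv2.INTER_CUBIC)
B=cv2.resize(b["image"][170:230,160:360,::-1],(0,0),fx=3.8,fy=3.8,interpolation=cv2.INTER_CUBIC)
B=cv2.copyMakeBorder(B,0,0,0,max(0,A.shape[1]-B.shape[1]),cv2.BORDER_CONSTANT)[:,:A.shape[1]]
cv2.imwrite('pics/b.png',np.vstack([A,B]))
P=cloud(b)
for z0,z1 in((30,45),(115,130),(150,164),(165,180),(90,115)):
    m=(P[...,2]>z0)&(P[...,2]<z1)
    m[:165]=0;m[235:]=0;m[:,:150]=0;m[:,360:]=0
    n,l,st,c=cv2.connectedComponentsWithStats(m.astype(np.uint8))
    for i in range(1,n):
        if st[i,4]>6: print(z0,st[i],P[l==i].mean(0).round(),cv2.minAreaRect(P[l==i][:,:2].astype(np.float32)))
```

```text
30 [292 186  50  28 635] [ 532. -266.   38.] ((536.33837890625, -272.517333984375), (90.58744049072266, 203.83126831054688), 10.199469566345215)
30 [184 188   6  11  28] [546. 286.  37.] ((551.3754272460938, 287.24530029296875), (16.64837074279785, 46.76774597167969), 81.40534210205078)
115 [226 176  11  20 113] [574.  95. 124.] ((573.67578125, 95.86494445800781), (79.77017974853516, 39.74283218383789), 7.841378211975098)
115 [244 180  29  22 335] [558. -21. 124.] ((559.1974487304688, -18.215770721435547), (105.29094696044922, 79.16075134277344), 82.37875366210938)
115 [328 193   6   9  11] [ 536. -311.  123.] ((535.7548217773438, -311.5852355957031), (38.52128982543945, 9.833964347839355), 32.28767395019531)
115 [238 195   4   2   7] [536.  57. 125.] ((535.5098876953125, 56.69437789916992), (4.518860816955566, 12.275521278381348), 2.403507709503174)
150 [257 185  10  10  56] [558. -31. 160.] ((558.4959106445312, -31.523061752319336), (34.45357894897461, 36.83738708496094), 45.89542770385742)
150 [330 189  11  11  55] [ 545. -323.  157.] ((546.4532470703125, -326.3544006347656), (41.
[... 508 characters left out ...]
  34] [ 525. -217.  171.] ((525.6022338867188, -216.51626586914062), (26.52975082397461, 24.242923736572266), 73.82479095458984)
90 [327 192   6  10  15] [ 538. -310.  102.] ((539.564453125, -310.2223815917969), (40.8271369934082, 13.226753234863281), 21.10967254638672)
90 [301 196   8  10  15] [ 517. -204.  103.] ((518.013671875, -205.19677734375), (44.363712310791016, 17.729372024536133), 34.95844650268555)
90 [255 199  10   5  28] [515. -24. 103.] ((514.4360961914062, -24.97186851501465), (39.74132537841797, 12.691856384277344), 78.87024688720703)
90 [176 206   4   5  13] [479. 309. 103.] ((480.2850036621094, 309.79669189453125), (9.170111656188965, 18.696449279785156), 79.03007507324219)
```

View pics/b.png

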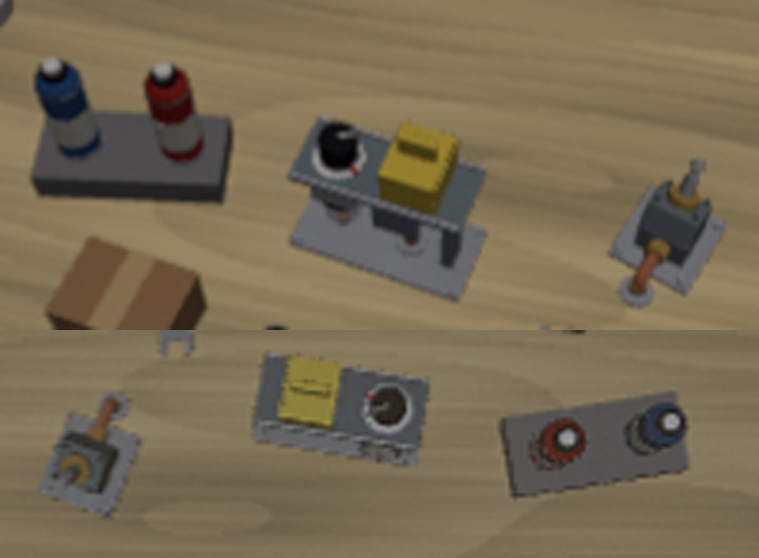

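Run:
```python
from h import *
s=snapshot("wrist");p,Rt,_=pose()
print("cam offset tool",Rt.T@(np.array(s["eye"])-p),"axes",(Rt.T@att(s)).round(3),s["vfov"],s["distortion"])
Rz=lambda d:np.array([[np.cos(np.radians(d)),np.sin(np.radians(d)),0],[np.sin(np.radians(d)),-np.cos(np.radians(d)),0],[0,0,-1]])
print(delta([480,300,300],Rz(30)),delta([520,-10,290],Rz(12)))
```

```text
cam offset tool [  -1.16103377  -78.0793007  -142.16486424] axes [[ 1.    -0.    -0.   ]
 [ 0.     0.952  0.307]
 [ 0.    -0.307  0.952]] 59.80283244466255 [-0.07541555  0.          0.          0.          0.        ]
(array([-0.1665,  0.295 , -0.0693]), array([2.000e-02, 8.000e-02, 3.343e+01])) (array([-0.4259,  0.4695, -0.0589]), array([3.000e-02, 8.000e-02, 5.143e+01]))
```

```bash
python3 -m pendant '[{"x":-0.02,"y":0.04,"z":-0.03,"rz":5},{"x":-0.05,"y":0.09,"z":-0.05,"rz":10},{"x":-0.08,"y":0.14,"z":-0.07,"rz":16},{"x":-0.11,"y":0.20,"z":-0.07,"rz":22},{"x":-0.14,"y":0.25,"z":-0.07,"rz":28},{"x":-0.166,"y":0.295,"z":-0.07,"rz":33},{"x":-0.166,"y":0.295,"z":-0.07,"rz":33},{"x":-0.166,"y":0.295,"z":-0.07,"rz":33}]'
python3 - <<'E'
from h import *
shoot("wrist","ch",None,1.5)
E
```

```text
$[0]: bad value
```

View pics/ch.png

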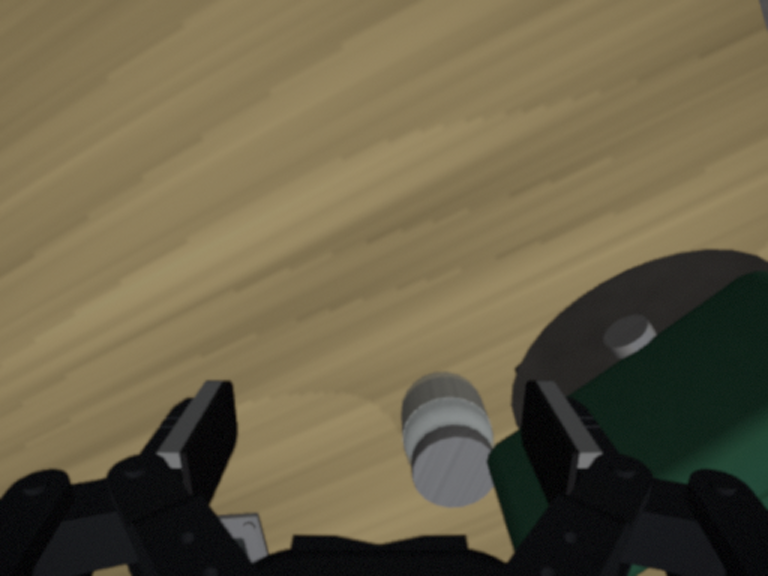

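Picture 3 shows the start view (jar, vice) because the move was refused. The rows probably need every key.

```bash
python3 -m pendant '[{"x":-0.02,"y":0.04,"z":-0.03,"rx":0,"ry":0,"rz":5,"grip":0.085},{"x":-0.05,"y":0.09,"z":-0.05,"rx":0,"ry":0,"rz":10,"grip":0.085},{"x":-0.08,"y":0.14,"z":-0.07,"rx":0,"ry":0,"rz":16,"grip":0.085},{"x":-0.11,"y":0.20,"z":-0.07,"rx":0,"ry":0,"rz":22,"grip":0.085},{"x":-0.14,"y":0.25,"z":-0.07,"rx":0,"ry":0,"rz":28,"grip":0.085},{"x":-0.166,"y":0.295,"z":-0.07,"rx":0,"ry":0,"rz":33,"grip":0.085},{"x":-0.166,"y":0.295,"z":-0.07,"rx":0,"ry":0,"rz":33,"grip":0.085},{"x":-0.166,"y":0.295,"z":-0.07,"rx":0,"ry":0,"rz":33,"grip":0.085}]'
python3 - <<'E'
from h import *
shoot("wrist","ch1",None,1.5)
E
```

```text
time_s: 1.2
tool_pos: [479.8, 301.1, 300.7]
tool_rot: [0.0, 0.965, 0.263, -0.001]
force: [-0.9, -0.3, -0.8]
opening: 84.7
```

View pics/ch1.png

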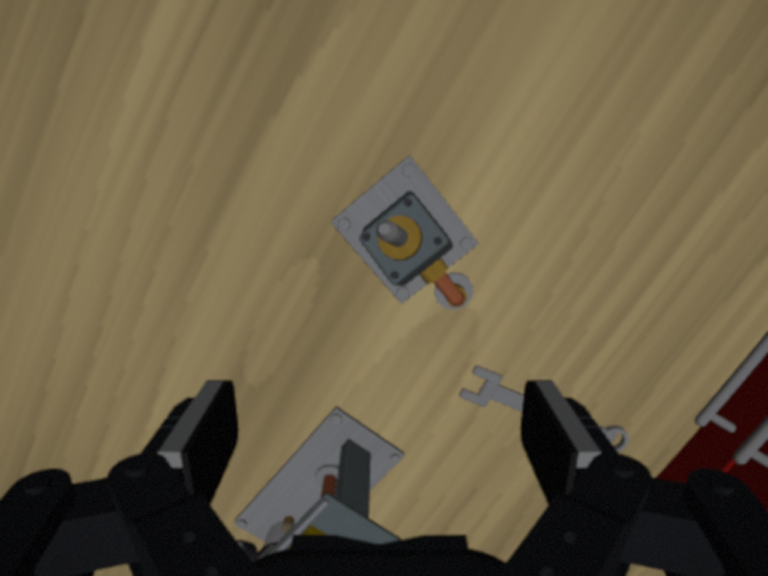

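Picture 4: the charger plate has corners at (408,157), (477,243), (402,300) and (332,220). The nipple tip is near (382,229), and the pipe leaves at lower right, which is +x.

```bash
cat >> h.py <<'E'
def Rz(d):
    c,s=np.cos(np.radians(d)),np.sin(np.radians(d)); return np.array([[c,s,0],[s,-c,0],[0,0,-1.]])
E
python3 - <<'E'
from h import *
s=load("ch1")
c=[(408,157),(477,243),(402,300),(332,220)]
for z in(6,10):
    C=np.array([atz(s,u/1.5,v/1.5,z) for u,v in c]); 
    print(z,C.mean(0).round(1),np.linalg.norm(C[1]-C[0]),np.linalg.norm(C[2]-C[3]),np.linalg.norm(C[3]-C[0]),np.linalg.norm(C[2]-C[1]))
    for d in(C[1]-C[0],C[2]-C[3]):print(np.degrees(np.arctan2(d[1],d[0])))
    for d in(C[0]-C[3],C[1]-C[2]):print(np.degrees(np.arctan2(d[1],d[0]))-90)
print(atz(s,382/1.5,229/1.5,112), deep(s,383/1.5,229/1.5), deep(s,360/1.5,190/1.5))
print(delta([515,-5,290],Rz(12)))
# enlarged crop of nipple for later
cv2.imwrite('pics/ch1n.png',cv2.resize(s["image"][125:185,225:305,::-1],(0,0),fx=9,fy=9,interpolation=cv2.INTER_CUBIC))
E
```

```text
6 [504.2 303.3   6. ] 97.64875356265632 97.31612652329741 85.32748083683828 85.47906208940415
-19.4305563197487
-19.51666579427441
-20.24001039131076
-20.461634066254902
10 [503.6 303.9  10. ] 96.75503811508662 96.42545539439546 84.5465339742942 84.69672790237274
-19.430556319748664
-19.516665794274395
-20.240010391310776
-20.461634066254916
[474.51166979 312.56310089 112.        ] [475.1239728  312.84752913 111.66826815] [451.86444191 314.11271549   0.73857139]
(array([-0.1253,  0.2825,  0.0108]), array([-1.000e-02,  7.000e-02,  1.856e+01]))
```

View pics/ch1n.png

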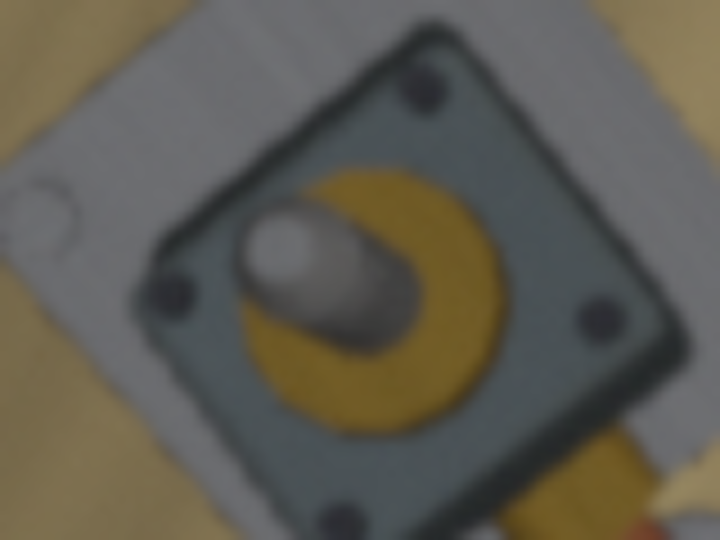

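Picture 5: the centre of the nipple's end face is at crop (283,250), which is full-frame (256.4,152.8). It leans along the block's -x, as expected. Next is the knob.

Run:
```python
from h import *
s=load("ch1"); print(atz(s,256.4,152.8,112))
print(delta([557,-20,270],Rz(12)))
```

```text
[476.08175098 313.32858192 112.        ]
(array([-0.0967,  0.3168,  0.0307]), array([-1.000e-02,  7.000e-02,  1.856e+01]))
```

```bash
python3 -m pendant '[{"x":-0.015,"y":0.05,"z":0,"rx":0,"ry":0,"rz":3,"grip":0.07},{"x":-0.03,"y":0.10,"z":0,"rx":0,"ry":0,"rz":6,"grip":0.07},{"x":-0.045,"y":0.15,"z":0.0,"rx":0,"ry":0,"rz":9,"grip":0.07},{"x":-0.06,"y":0.20,"z":0.01,"rx":0,"ry":0,"rz":12,"grip":0.07},{"x":-0.078,"y":0.26,"z":0.02,"rx":0,"ry":0,"rz":15,"grip":0.07},{"x":-0.0967,"y":0.317,"z":0.03,"rx":0,"ry":0,"rz":18.5,"grip":0.07},{"x":-0.0967,"y":0.317,"z":0.03,"rx":0,"ry":0,"rz":18.5,"grip":0.07},{"x":-0.0967,"y":0.317,"z":0.03,"rx":0,"ry":0,"rz":18.5,"grip":0.07}]'
python3 - <<'E'
from h import *
s=shoot("wrist","kn1",None,1.5)
u,v=proj(s,[[559,-31,161]])[0];print(u,v)
x,y=int(u)-90,int(v)-70
cv2.imwrite('pics/kn1.png',cv2.resize(s["image"][y:y+130,x:x+180,::-1],(0,0),fx=4.4,fy=4.4,interpolation=cv2.INTER_CUBIC));print(x,y)
E
```

```text
time_s: 2.25
tool_pos: [557.1, -18.0, 270.5]
tool_rot: [-0.001, 0.994, 0.106, -0.001]
force: [-0.2, 0.8, 0.2]
opening: 70.3
251.9593939399666 203.404053478112
161 133
```

View pics/kn1.png

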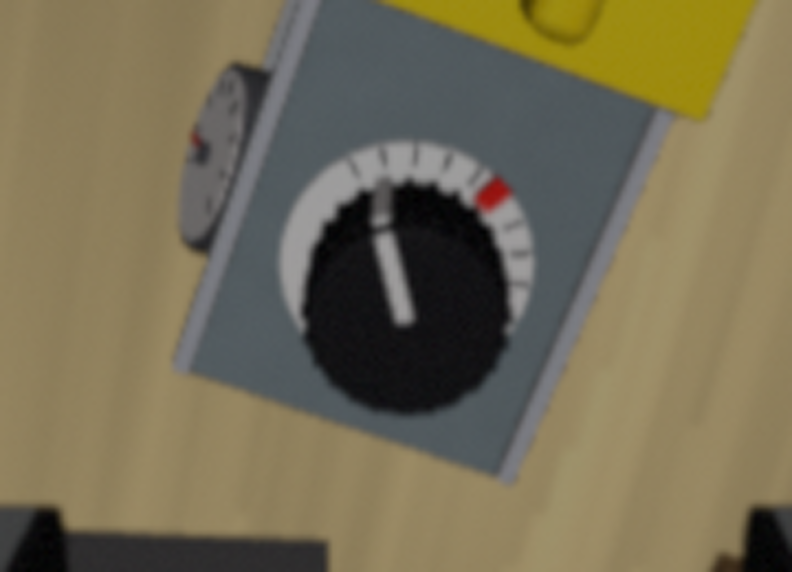

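Picture 6: the knob's white line runs from crop (402,322) out to (382,235). The red mark is at (493,194), and the hood's front edge and the fin are above.

Run:
```python
from h import *
s=load("kn1"); f=lambda u,v,z:atz(s,161+(u+.5)/4.4-.5,133+(v+.5)/4.4-.5,z)
o,i=f(382,235,161),f(402,322,161)
print(o,i,np.linalg.norm(o-i),"line ang",np.degrees(np.arctan2(*(o-i)[1::-1])))
L,Rr,B=f(304,310,161),f(511,310,161),f(407,413,161);print("L R B",L,Rr,B,np.linalg.norm(L-Rr))
# ring: left, right outer, top at z=127
r=[f(*p,128) for p in((280,265),(535,265),(405,140))];print("ring",np.round(r,1))
m=f(493,194,130);print("mark",m)
for a in(f(182,366,124),f(510,480,124),f(300,20,124)):print("deck",a)
h0,h1=f(395,5,172),f(700,117,172);print("hood edge",h0,h1,np.degrees(np.arctan2(*(h1-h0)[1::-1])))
d0,d1=f(182,366,124),f(510,480,124);print("deck ang",np.degrees(np.arctan2(*(d1-d0)[1::-1])),np.linalg.norm(d1-d0))
# knob top blob from depth
P=cloud(s);k=(abs(P[...,2]-161)<4)&(np.hypot(P[...,0]-559,P[...,1]+31)<35);print(cv2.minEnclosingCircle(P[k][:,:2].astype(np.float32)),P[k].mean(0))
k=(abs(P[...,2]-124)<2.5)&(np.hypot(P[...,0]-559,P[...,1]+31)<120);print(cv2.minAreaRect(P[k][:,:2].astype(np.float32)))
```

```text
[552.44948026 -17.54077941 161.        ] [559.44381804 -32.99084555 161.        ] 16.959519587549245 line ang 114.35654847377475
L R B [541.51058444 -34.50145952 161.        ] [578.35180536 -26.51732507 161.        ] [564.16082228 -50.44992288 161.        ] 37.69644494704966
ring [[535.  -38.  128. ]
 [585.8 -27.  128. ]
 [554.4  -7.1 128. ]]
mark [573.75085655 -13.73642573 130.        ]
deck [518.72327557 -65.88191087 124.        ]
deck [592.83438067 -77.06162557 124.        ]
deck [529.26688112  11.23078845 124.        ]
hood edge [545.89395582  24.59856825 172.        ] [599.72024697  17.22212289 172.        ] -7.8033023657984115
deck ang -8.578430601959393 74.94959586809561
((560.2698974609375, -33.39016342163086), 20.075267791748047) [560.07678712 -32.4878533  160.61206741]
((564.3201293945312, 7.499885559082031), (162.23243713378906, 74.0896224975586), 81.73373413085938)
```

Run:
```python
from h import *
print(delta([560.2,-32.2,140],Rz(23)))
```

```text
(array([-0.    ,  0.0154,  0.1307]), array([ -0.08,   0.06, -10.7 ]))
```

```bash
python3 -m pendant '[{"x":0,"y":0.0154,"z":0.04,"rx":0,"ry":0,"rz":-8,"grip":0.06},{"x":0,"y":0.0154,"z":0.08,"rx":0,"ry":0,"rz":-10.7,"grip":0.06},{"x":0,"y":0.0154,"z":0.115,"rx":0,"ry":0,"rz":-10.7,"grip":0.06},{"x":0,"y":0.0154,"z":0.1307,"rx":0,"ry":0,"rz":-10.7,"grip":0.06},{"x":0,"y":0.0154,"z":0.1307,"rx":0,"ry":0,"rz":-10.7,"grip":0.06},{"x":0,"y":0.0154,"z":0.1307,"rx":0,"ry":0,"rz":-10.7,"grip":0.03},{"x":0,"y":0.0154,"z":0.1307,"rx":0,"ry":0,"rz":-10.7,"grip":0.03},{"x":0,"y":0.0154,"z":0.1307,"rx":0,"ry":0,"rz":-10.7,"grip":0.03}]' 30
python3 - <<'E'
from h import *
print(env.state()["ft_torque"],delta([560.2,-32.2,140],Rz(23)))
E
```

```text
time_s: 3.3
tool_pos: [560.6, -32.2, 141.9]
tool_rot: [-0.0, 0.98, 0.199, 0.0]
force: [-3.6, 0.4, 6.9]
opening: 37.1
[0.07016391 0.79121706 0.05068925] (array([-0.0003, -0.0001,  0.0019]), array([-0.05, -0.01,  0.01]))
```

```bash
python3 -m pendant '[{"x":0,"y":0,"z":-0.001,"rx":0,"ry":0,"rz":10,"grip":0.03},{"x":0,"y":0,"z":-0.001,"rx":0,"ry":0,"rz":20,"grip":0.03},{"x":0,"y":0,"z":-0.001,"rx":0,"ry":0,"rz":30,"grip":0.03},{"x":0,"y":0,"z":-0.001,"rx":0,"ry":0,"rz":40,"grip":0.03},{"x":0,"y":0,"z":-0.001,"rx":0,"ry":0,"rz":50,"grip":0.03},{"x":0,"y":0,"z":-0.001,"rx":0,"ry":0,"rz":58,"grip":0.03},{"x":0,"y":0,"z":-0.001,"rx":0,"ry":0,"rz":62,"grip":0.03},{"x":0,"y":0,"z":-0.001,"rx":0,"ry":0,"rz":62,"grip":0.03}]'
python3 - <<'E'
from h import *
print(env.state()["ft_torque"],delta([560.2,-32.2,240],Rz(-39)))
s=shoot("wrist","kn2"); u,v=[int(t) for t in proj(s,[[560,-32,150]])[0]]; print(u,v)
u=min(max(u,90),512-90);y=min(max(v-65,0),384-130)
cv2.imwrite('pics/kn2.png',cv2.resize(s["image"][y:y+130,u-90:u+90,::-1],(0,0),fx=4.4,fy=4.4,interpolation=cv2.INTER_CUBIC));print(u-90,y)
E
```

```text
time_s: 4.3
tool_pos: [560.5, -32.3, 142.2]
tool_rot: [-0.0, 0.943, -0.333, -0.0]
force: [2.9, -1.6, -15.2]
opening: 36.5
[-0.40895008 -0.90675553  0.01543278] (array([-0.0003,  0.0001, -0.0978]), array([-0.01,  0.02,  0.05]))
249 264
159 199
```

```bash
python3 -m pendant '[{"x":0,"y":0,"z":0,"rx":0,"ry":0,"rz":0,"grip":0.06},{"x":0,"y":0,"z":0,"rx":0,"ry":0,"rz":0,"grip":0.06},{"x":0,"y":0,"z":-0.002,"rx":0,"ry":0,"rz":0,"grip":0.06},{"x":0,"y":0,"z":-0.03,"rx":0,"ry":0,"rz":0,"grip":0.06},{"x":0,"y":0,"z":-0.07,"rx":0,"ry":0,"rz":0,"grip":0.06},{"x":0,"y":0,"z":-0.12,"rx":0,"ry":0,"rz":0,"grip":0.06},{"x":0,"y":0,"z":-0.12,"rx":0,"ry":0,"rz":0,"grip":0.06},{"x":0,"y":0,"z":-0.12,"rx":0,"ry":0,"rz":0,"grip":0.06}]'
python3 - <<'E'
from h import *
s=shoot("wrist","kn3"); u,v=[int(t) for t in proj(s,[[560,-32,150]])[0]]
x,y=u-70,v-60
cv2.imwrite('pics/kn3.png',cv2.resize(s["image"][y:y+105,x:x+140,::-1],(0,0),fx=5.6,fy=5.6,interpolation=cv2.INTER_CUBIC));print(x,y)
E
```

```text
time_s: 5.35
tool_pos: [560.4, -32.2, 262.4]
tool_rot: [-0.0, 0.943, -0.333, 0.0]
force: [-1.4, 1.4, -0.8]
opening: 60.0
181 127
```

View pics/kn3.png

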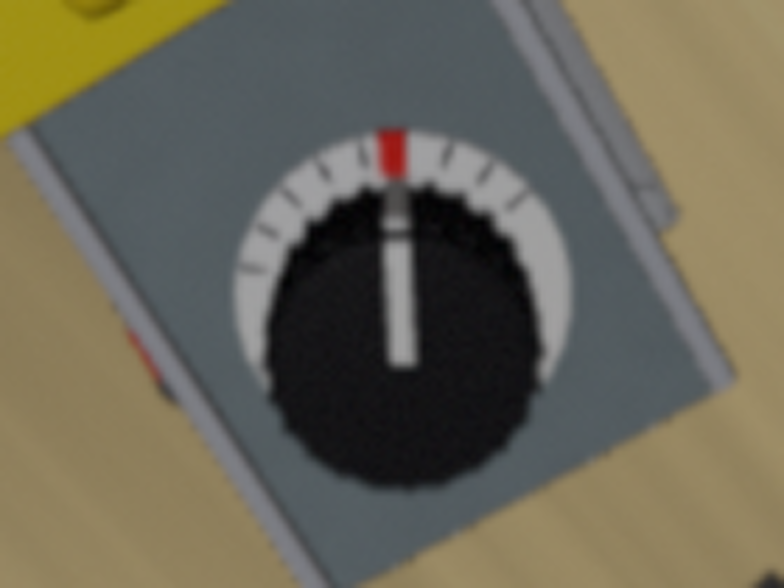

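Picture 7: the line runs from (402,360) to (398,240) and the mark's top is at (392,152), so it looks nearly aligned. I'll put a number on it.

Run:
```python
from h import *
s=load("kn3"); f=lambda u,v,z:atz(s,181+(u+.5)/5.6-.5,127+(v+.5)/5.6-.5,z)
ang=lambda d:np.degrees(np.arctan2(d[1],d[0]))
o,i=f(397,242,161),f(403,362,161);print(o,i,ang(o-i))
for zz in (130,132):
  m=f(392,150,zz);print(m,[ang(m-np.array(c+(0,))) for c in((560.2,-32.2),(560.5,-32.3),(561,-32.5))])
L,Rr,B=f(266,355,161),f(542,350,161),f(405,489,161);print(L,Rr,(L+Rr)/2,B)
# side pointer strip lower end / top outer edge
print(ang(f(397,242,161)-np.array([560.4,-32.2,0])))
# ring centre at z~127
r=np.array([f(*p,127) for p in((233,300),(573,290),(392,130))]);print("ring",r.round(1))
# fin
P=cloud(s);k=(P[...,2]>190)&(P[...,2]<205);print(k.sum(),P[k].mean(0) if k.any() else 0)
```

```text
[570.93236092 -19.13085768 161.        ] [560.94541161 -32.77857518 161.        ] 53.80456556625276
[574.28424992 -13.6421455  130.        ] [np.float64(52.80377746180027), np.float64(53.5433548222119), np.float64(54.83755545889569)]
[574.54269348 -13.34179549 132.        ] [np.float64(52.745030635111554), np.float64(53.47196616321096), np.float64(54.74399073105551)]
[547.00131159 -20.22788479 161.        ] [576.80149736 -43.36951383 161.        ] [561.90140447 -31.79869931 161.        ] [549.44362065 -47.4668155  161.        ]
51.13482090234704
ring [[540.  -16.9 127. ]
 [581.8 -48.6 127. ]
 [575.8 -11.7 127. ]]
1134 [573.00954832  47.59443632 196.75001784]
```

The knob is within about 1° of the mark. Next I grip the fin.

Run:
```python
from h import *
print(delta([572.3,50,177],Rz(-8.2)))
```

```text
(array([-0.0418, -0.0719,  0.0845]), array([ -0.  ,   0.09, -30.7 ]))
```

```bash
python3 -m pendant '[{"x":-0.02,"y":-0.035,"z":0,"rx":0,"ry":0,"rz":-10,"grip":0.05},{"x":-0.042,"y":-0.072,"z":0.01,"rx":0,"ry":0,"rz":-20,"grip":0.05},{"x":-0.042,"y":-0.072,"z":0.02,"rx":0,"ry":0,"rz":-30.5,"grip":0.05},{"x":-0.042,"y":-0.072,"z":0.055,"rx":0,"ry":0,"rz":-30.7,"grip":0.05},{"x":-0.042,"y":-0.072,"z":0.082,"rx":0,"ry":0,"rz":-30.7,"grip":0.05},{"x":-0.042,"y":-0.072,"z":0.083,"rx":0,"ry":0,"rz":-30.7,"grip":0.0},{"x":-0.042,"y":-0.072,"z":0.083,"rx":0,"ry":0,"rz":-30.7,"grip":0.0},{"x":-0.042,"y":-0.072,"z":0.083,"rx":0,"ry":0,"rz":-30.7,"grip":0.0}]' 30
python3 - <<'E'
from h import *
p,Rt,st=pose();print(st["ft_torque"],p,delta([572.3,50,177],Rz(-8.2)))
E
```

```text
time_s: 6.4
tool_pos: [572.5, 50.3, 179.1]
tool_rot: [-0.0, 0.997, -0.072, -0.0]
force: [0.4, -1.1, -3.0]
opening: 9.0
[-0.06495026 -0.14473555 -0.04705187] [572.47116252  50.25457383 179.10647169] (array([-0.0001,  0.0003,  0.0021]), array([-0.04,  0.05, -0.01]))
```

```bash
python3 -m pendant '[{"x":0,"y":0.01,"z":0,"rx":0,"ry":0,"rz":0,"grip":0.0},{"x":0,"y":0.03,"z":0,"rx":0,"ry":0,"rz":0,"grip":0.0},{"x":0,"y":0.05,"z":0,"rx":0,"ry":0,"rz":0,"grip":0.0},{"x":0,"y":0.065,"z":0,"rx":0,"ry":0,"rz":0,"grip":0.0},{"x":0,"y":0.075,"z":0,"rx":0,"ry":0,"rz":0,"grip":0.0},{"x":0,"y":0.082,"z":0,"rx":0,"ry":0,"rz":0,"grip":0.0},{"x":0,"y":0.086,"z":0,"rx":0,"ry":0,"rz":0,"grip":0.0},{"x":0,"y":0.088,"z":0,"rx":0,"ry":0,"rz":0,"grip":0.0}]'
```

```text
time_s: 7.4
tool_pos: [560.6, -31.1, 179.1]
tool_rot: [-0.004, 0.998, -0.07, -0.0]
force: [2.9, 13.8, -6.8]
opening: 9.3
```

```bash
python3 -m pendant '[{"x":0,"y":0.008,"z":0,"rx":0,"ry":0,"rz":0,"grip":0.0},{"x":0,"y":0.008,"z":0,"rx":0,"ry":0,"rz":0,"grip":0.0},{"x":0,"y":0.0,"z":0,"rx":0,"ry":0,"rz":0,"grip":0.0},{"x":0,"y":0.0,"z":0,"rx":0,"ry":0,"rz":0,"grip":0.05},{"x":0,"y":0,"z":0,"rx":0,"ry":0,"rz":0,"grip":0.05},{"x":0,"y":0,"z":-0.04,"rx":0,"ry":0,"rz":0,"grip":0.05},{"x":0,"y":0,"z":-0.09,"rx":0,"ry":0,"rz":0,"grip":0.05},{"x":0,"y":0.0,"z":-0.11,"rx":0,"ry":0,"rz":0,"grip":0.05}]'
python3 - <<'E'
from h import *
s=shoot("wrist","hd"); P=cloud(s)
for a,b in((192,202),(168,176)):
    k=(P[...,2]>a)&(P[...,2]<b)&(np.hypot(P[...,0]-560,P[...,1]+32)<90)
    print(a,k.sum(),P[k].mean(0),cv2.minAreaRect(P[k][:,:2].astype(np.float32)))
E
```

```text
time_s: 8.4
tool_pos: [562.3, -33.1, 293.2]
tool_rot: [-0.004, 0.998, -0.07, 0.003]
force: [-0.1, 1.1, -0.0]
opening: 50.2
192 649 [560.6056875  -31.35914596 197.10879505] ((560.5252075195312, -32.182777404785156), (39.25556945800781, 9.271629333496094), 81.50743103027344)
168 4551 [561.02701971 -29.60884785 171.60344014] ((560.619140625, -31.191997528076172), (56.49945068359375, 66.23609161376953), 81.93637084960938)
```

The hood's fin centre is (560.5,-32.2), right on the knob axis, so it is fully seated. Next is the can.

Run:
```python
from h import *
print(delta([546.5,-318,290],Rz(-31)))
```

```text
(array([0.0235, 0.2844, 0.0028]), array([-0.54, -0.33, 22.93]))
```

```bash
python3 -m pendant '[{"x":0.004,"y":0.05,"z":0,"rx":0,"ry":0,"rz":4,"grip":0.085},{"x":0.008,"y":0.10,"z":0,"rx":0,"ry":0,"rz":8,"grip":0.085},{"x":0.012,"y":0.155,"z":0,"rx":0,"ry":0,"rz":12,"grip":0.085},{"x":0.016,"y":0.21,"z":0,"rx":-0.3,"ry":-0.2,"rz":16,"grip":0.085},{"x":0.02,"y":0.25,"z":0.003,"rx":-0.5,"ry":-0.3,"rz":20,"grip":0.085},{"x":0.0235,"y":0.284,"z":0.003,"rx":-0.5,"ry":-0.3,"rz":23,"grip":0.085},{"x":0.0235,"y":0.284,"z":0.003,"rx":-0.5,"ry":-0.3,"rz":23,"grip":0.085},{"x":0.0235,"y":0.284,"z":0.003,"rx":-0.5,"ry":-0.3,"rz":23,"grip":0.085}]'
python3 - <<'E'
from h import *
s=shoot("wrist","can1",None,1.5); P=cloud(s)
for a,b in((168,180),(140,160),(33,43)):
    k=(P[...,2]>a)&(P[...,2]<b)&(np.hypot(P[...,0]-546,P[...,1]+326)<(60 if a>50 else 400))
    print(a,k.sum(),P[k].mean(0),cv2.minAreaRect(P[k][:,:2].astype(np.float32)),cv2.minEnclosingCircle(P[k][:,:2].astype(np.float32)))
p,Rt,st=pose();print(p,delta([546.5,-326.5,108],Rz(-31)))
E
```

```text
time_s: 9.45
tool_pos: [546.3, -317.2, 289.3]
tool_rot: [-0.001, 0.963, -0.268, -0.0]
force: [-0.4, 0.3, 0.1]
opening: 84.9
168 377 [ 547.64337455 -326.65013568  173.22638523] ((547.2789916992188, -327.3395690917969), (17.094970703125, 17.3471736907959), 51.35240173339844) ((547.31005859375, -327.3873596191406), 8.997374534606934)
140 1187 [ 550.53432158 -321.15911698  154.13560184] ((547.54150390625, -326.7827453613281), (44.899627685546875, 44.98561477661133), 34.46120834350586) ((547.3263549804688, -326.8425598144531), 23.086692810058594)
33 8142 [ 548.15984614 -267.20312285   37.7480848 ] ((589.0889892578125, -264.48382568359375), (196.26324462890625, 201.16696166992188), 9.234402656555176) ((572.3547973632812, -252.7879638671875), 117.88958740234375)
[ 546.77863782 -316.36536313  289.41125178] (array([0.005 , 0.0091, 0.1814]), array([-0.09,  0.02,  0.02]))
```

View pics/can1.png

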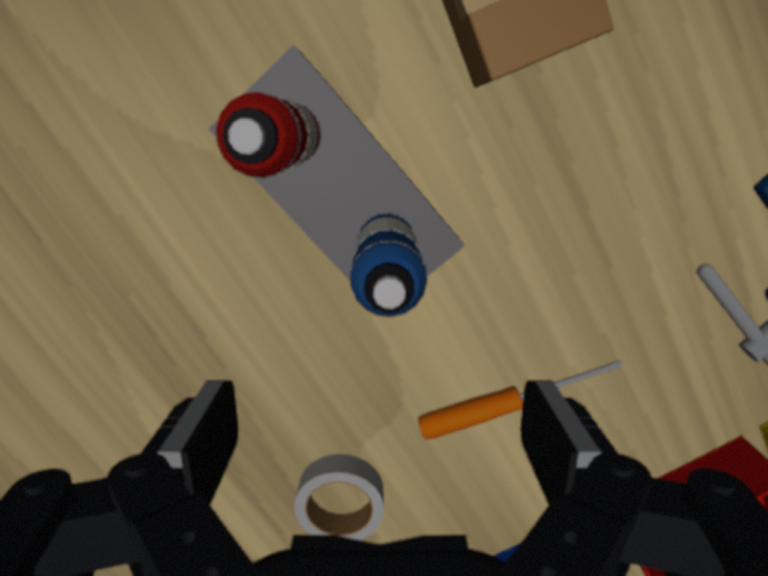

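Picture 8: the blue can's top is at (390,290) and the way down is clear. Its axis is (547.4,-327.0).

```bash
python3 - <<'E'
from h import *
print(delta([547.4,-327,109],Rz(-31)))
E
python3 -m pendant '[{"x":0.006,"y":0.009,"z":0.03,"rx":0,"ry":0,"rz":0,"grip":0.085},{"x":0.006,"y":0.009,"z":0.07,"rx":0,"ry":0,"rz":0,"grip":0.085},{"x":0.006,"y":0.009,"z":0.12,"rx":0,"ry":0,"rz":0,"grip":0.085},{"x":0.006,"y":0.009,"z":0.16,"rx":0,"ry":0,"rz":0,"grip":0.085},{"x":0.006,"y":0.009,"z":0.18,"rx":0,"ry":0,"rz":0,"grip":0.085},{"x":0.006,"y":0.009,"z":0.18,"rx":0,"ry":0,"rz":0,"grip":0.085},{"x":0.006,"y":0.009,"z":0.18,"rx":0,"ry":0,"rz":0,"grip":0.085},{"x":0.006,"y":0.009,"z":0.18,"rx":0,"ry":0,"rz":0,"grip":0.085}]'
python3 - <<'E'
from h import *
print(delta([547.4,-327,109],Rz(-31)))
E
```

```text
(array([0.0061, 0.0091, 0.1804]), array([-0.09,  0.02,  0.02]))
time_s: 10.5
tool_pos: [548.6, -327.6, 111.4]
tool_rot: [-0.0, 0.964, -0.267, 0.002]
force: [0.0, -0.4, 0.5]
opening: 85.0
(array([-0.0014,  0.0001,  0.0024]), array([-0.11, -0.18,  0.02]))
```

```bash
python3 -m pendant '[{"x":-0.0014,"y":0,"z":0.002,"rx":0,"ry":-0.1,"rz":0,"grip":0.085},{"x":-0.0014,"y":0,"z":0.002,"rx":0,"ry":-0.1,"rz":0,"grip":0.06},{"x":-0.0014,"y":0,"z":0.002,"rx":0,"ry":-0.1,"rz":0,"grip":0.045},{"x":-0.0014,"y":0,"z":0.002,"rx":0,"ry":-0.1,"rz":0,"grip":0.035},{"x":-0.0014,"y":0,"z":0.002,"rx":0,"ry":-0.1,"rz":0,"grip":0.035},{"x":-0.0014,"y":0,"z":0.002,"rx":0,"ry":-0.1,"rz":0,"grip":0.035},{"x":-0.0014,"y":0,"z":0.002,"rx":0,"ry":-0.1,"rz":0,"grip":0.035},{"x":-0.0014,"y":0,"z":0.002,"rx":0,"ry":-0.1,"rz":0,"grip":0.035}]' 90
python3 - <<'E'
from h import *
p,Rt,st=pose();print(p,st["force"],st["ft_torque"],delta([p[0],p[1],310],Rz(-31)))
print("can axis in tool",Rt.T@(np.array([547.4,-327,0])-p),"mouth in tool z",p[2]-4)
E
```

```text
time_s: 11.5
tool_pos: [547.5, -327.1, 109.9]
tool_rot: [-0.001, 0.964, -0.267, 0.001]
force: [-1.3, 0.6, 5.3]
opening: 44.2
[ 547.53575292 -327.0734314   109.92217193] [-1.31436022  0.63538625  5.2531385 ] [0.17711945 0.36410535 0.03820658] (array([ 0.0003, -0.0004, -0.2001]), array([-0.11, -0.1 ,  0.02]))
can axis in tool [ -0.34543929   0.21745004 109.92152242] mouth in tool z 105.92217193215525
```

```bash
cat >> h.py <<'E'
T=np.array([476.1,313.3,112.])
def nvec(tilt=25.,az=160.1):
    t,a=np.radians([tilt,az]); return np.array([np.sin(t)*np.cos(a),np.sin(t)*np.sin(a),np.cos(t)])
def Rtilt(n,yaw):
    z=-n; a=np.radians(yaw); x=np.array([np.cos(a),np.sin(a),0]); x-=z*(x@z); x/=np.linalg.norm(x); return np.stack([x,np.cross(z,x),z],1)
E
python3 - <<'E'
from h import *
print(delta([500,-80,340],Rz(-5)))
E
```

```text
(array([-0.1675, -0.1878, -0.23  ]), array([ -0.09,  -0.12, -25.98]))
```

```bash
python3 -m pendant '[{"x":0,"y":0,"z":-0.02,"rx":0,"ry":0,"rz":0,"grip":0.035},{"x":0,"y":0,"z":-0.06,"rx":0,"ry":0,"rz":0,"grip":0.035},{"x":0,"y":0,"z":-0.11,"rx":0,"ry":0,"rz":0,"grip":0.035},{"x":-0.01,"y":-0.01,"z":-0.16,"rx":0,"ry":0,"rz":-2,"grip":0.035},{"x":-0.04,"y":-0.045,"z":-0.20,"rx":0,"ry":0,"rz":-8,"grip":0.035},{"x":-0.08,"y":-0.09,"z":-0.225,"rx":0,"ry":0,"rz":-15,"grip":0.035},{"x":-0.12,"y":-0.135,"z":-0.23,"rx":0,"ry":0,"rz":-21,"grip":0.035},{"x":-0.16,"y":-0.18,"z":-0.23,"rx":0,"ry":0,"rz":-26,"grip":0.035}]'
python3 - <<'E'
from h import *
n=nvec();print(n,T+156*n,delta(T+156*n+[0,0,30],Rtilt(n,33)))
E
```

```text
time_s: 12.5
tool_pos: [502.0, -88.8, 341.6]
tool_rot: [-0.0, 0.999, -0.042, 0.002]
force: [1.4, 1.0, -3.8]
opening: 44.4
[-0.39738293  0.14385061  0.90630779] [414.10826233 335.74069576 253.38401478] (array([-0.1236, -0.4156,  0.058 ]), array([-14.71,  20.53, -39.88]))
```

```bash
python3 -m pendant '[{"x":-0.014,"y":-0.05,"z":0,"rx":0,"ry":0,"rz":-5,"grip":0.035},{"x":-0.03,"y":-0.105,"z":0,"rx":0,"ry":0,"rz":-12,"grip":0.035},{"x":-0.047,"y":-0.16,"z":0,"rx":-2,"ry":3,"rz":-20,"grip":0.035},{"x":-0.063,"y":-0.215,"z":0.01,"rx":-5,"ry":7,"rz":-27,"grip":0.035},{"x":-0.08,"y":-0.27,"z":0.02,"rx":-8,"ry":11,"rz":-34,"grip":0.035},{"x":-0.096,"y":-0.325,"z":0.035,"rx":-11,"ry":15,"rz":-38,"grip":0.035},{"x":-0.112,"y":-0.375,"z":0.05,"rx":-13.5,"ry":18,"rz":-40,"grip":0.035},{"x":-0.1236,"y":-0.4156,"z":0.058,"rx":-14.7,"ry":20.5,"rz":-40,"grip":0.035}]'
python3 - <<'E'
from h import *
n=nvec();print(delta(T+(106+25)*n,Rtilt(n,33)))
E
```

```text
time_s: 13.5
tool_pos: [412.4, 337.8, 283.3]
tool_rot: [0.132, 0.929, 0.301, 0.172]
force: [0.8, -0.7, -3.4]
opening: 43.9
(array([-0.0072, -0.008 ,  0.0531]), array([-0.01, -0.11,  0.21]))
```

```bash
python3 -m pendant '[{"x":-0.003,"y":-0.003,"z":0.015,"rx":0,"ry":0,"rz":0.1,"grip":0.035},{"x":-0.005,"y":-0.006,"z":0.03,"rx":0,"ry":-0.1,"rz":0.2,"grip":0.035},{"x":-0.0072,"y":-0.008,"z":0.045,"rx":0,"ry":-0.1,"rz":0.2,"grip":0.035},{"x":-0.0072,"y":-0.008,"z":0.053,"rx":0,"ry":-0.1,"rz":0.2,"grip":0.035},{"x":-0.0072,"y":-0.008,"z":0.053,"rx":0,"ry":-0.1,"rz":0.2,"grip":0.035},{"x":-0.0072,"y":-0.008,"z":0.053,"rx":0,"ry":-0.1,"rz":0.2,"grip":0.035},{"x":-0.0072,"y":-0.008,"z":0.053,"rx":0,"ry":-0.1,"rz":0.2,"grip":0.035},{"x":-0.0072,"y":-0.008,"z":0.053,"rx":0,"ry":-0.1,"rz":0.2,"grip":0.035}]'
python3 - <<'E'
from h import *
n=nvec();print(delta(T+(106+25)*n,Rtilt(n,33)))
s=shoot("wrist","pre"); c=shoot("scene","preS")
p,Rt,_=pose()
print("mouth expected px wrist",proj(s,p+Rt@[0,0,106.]),"tip",proj(s,T),"collar",proj(s,T-42*n), "scene mouth",proj(c,p+Rt@[0,0,106.]),"tip",proj(c,T))
u,v=[int(t) for t in proj(s,T)[0]];x=max(u-65,0);y=max(min(v-50,284),0)
A=cv2.resize(s["image"][y:y+100,x:x+130,::-1],(0,0),fx=6,fy=6,interpolation=cv2.INTER_CUBIC);print(x,y)
cv2.imwrite('pics/pre.png',A)
E
```

```text
time_s: 14.5
tool_pos: [424.1, 332.4, 231.3]
tool_rot: [0.132, 0.929, 0.299, 0.172]
force: [-0.3, 0.6, -3.2]
opening: 44.0
(array([-0.0003,  0.    ,  0.0005]), array([-0.02, -0.06, -0.  ]))
mouth expected px wrist [[253.37340633 189.40207273]] tip [[253.01506866 180.58004828]] collar [[252.9202509  168.76031346]] scene mouth [[343.42967114 187.28867993]] tip [[340.59787007 193.57575581]]
188 130
```

View pics/pre.png

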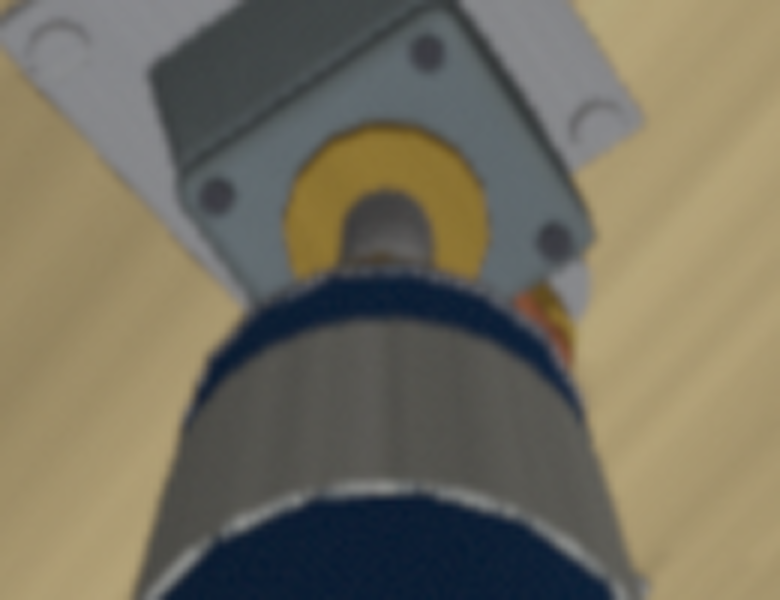

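Picture 10: sideways, the nipple (388), collar (387) and can (387) line up. I'll check the other direction and the tilt numerically.

Run:
```python
from h import *
s=load("pre"); n=nvec(); x,y=188,130
e1=np.cross(n,[0,0,1]);e1/=np.linalg.norm(e1);e2=np.cross(n,e1)
th=np.linspace(0,2*np.pi,73)
for nm,h,r in(("collar",42,17),("nip",42,7.5)):
    C=T-h*n+r*(np.cos(th)[:,None]*e1+np.sin(th)[:,None]*e2); q=(proj(s,C)-[x,y]+.5)*6
    print(nm,"L",q[:,0].min().round(),"R",q[:,0].max().round(),"top",q[:,1].min().round())
P=cloud(s)
def fit(poly):
    m=np.zeros((384,512),np.uint8);cv2.fillPoly(m,[np.round(np.array(poly)/6+[x,y]).astype(int)],1)
    Q=P[(m>0)&(s["range_z"]>0)];c=Q.mean(0);u,w,vt=np.linalg.svd(Q-c);nn=vt[2]*np.sign(vt[2,2]);return len(Q),nn,w/np.sqrt(len(Q)),c
for poly in([(260,150),(420,80),(440,30),(200,185)],[(500,150),(560,200),(520,260),(495,200)]):
    l,nn,w,c=fit(poly);print(l,nn.round(3),"tilt",np.degrees(np.arccos(nn[2])),"az",np.degrees(np.arctan2(nn[1],nn[0])),w,c)
l,nn,w,c=fit([(210,180),(430,20),(580,230),(520,270),(488,235),(440,140),(385,122),(330,140),(290,190),(290,240),(250,260)]);print(l,nn,"tilt",np.degrees(np.arccos(nn[2])),"az",np.degrees(np.arctan2(nn[1],nn[0])),w,c,"dist below tip",(T-c)@n)
# can axis: fit cylinder to visible can points
p,Rt,_=pose();Q=(P.reshape(-1,3)-p)@Rt;Q=Q[(np.hypot(Q[:,0],Q[:,1])<30)&(Q[:,2]>5)&(Q[:,2]<68)&~np.isnan(Q[:,0])]
from scipy.optimize import least_squares
f=lambda a:np.hypot(Q[:,0]-a[0]-a[1]*Q[:,2],Q[:,1]-a[2]-a[3]*Q[:,2])-23
r=least_squares(f,[0,0,0,0],loss="soft_l1");print(len(Q),r.x,"deg",np.degrees(r.x[[1,3]]),"rms",np.std(f(r.x)),"off at mouth",r.x[0]+106*r.x[1],r.x[2]+106*r.x[3])
```

```text
collar L 288.0 R 497.0 top 132.0
nip L 346.0 R 439.0 top 190.0
142 [ 0.096 -0.11   0.989] tilt 8.39254711823841 az -49.037793559714245 [11.37893217  1.35160327  1.02063874] [481.23793695 318.26136113  56.91043934]
121 [-0.362  0.187  0.913] tilt 24.04406849389456 az 152.71117127272024 [4.23227448 2.53135274 0.86524539] [511.76228012 321.03747361  69.38650138]
961 [-0.40957375  0.16846377  0.89658759] tilt 26.286915538259947 az 157.6419065170425 [16.57442126  9.68042009  2.74188284] [492.4680022  316.81533272  62.68473577] dist below tip 50.693489952798735
2308 [-0.90292138 -0.00386835  0.19761126  0.00783393] deg [-0.22163997  0.44885137] rms 0.20431145895921196 off at mouth -1.3129661898073866 1.028008297800011
```

```bash
python3 -m pendant '[{"x":0.0006,"y":-0.0012,"z":0.004,"rx":0,"ry":0,"rz":0,"grip":0.035},{"x":0.0006,"y":-0.0012,"z":0.008,"rx":0,"ry":0,"rz":0,"grip":0.035},{"x":0.0006,"y":-0.0012,"z":0.013,"rx":0,"ry":0,"rz":0,"grip":0.035},{"x":0.0006,"y":-0.0012,"z":0.018,"rx":0,"ry":0,"rz":0,"grip":0.035},{"x":0.0006,"y":-0.0012,"z":0.023,"rx":0,"ry":0,"rz":0,"grip":0.035},{"x":0.0006,"y":-0.0012,"z":0.028,"rx":0,"ry":0,"rz":0,"grip":0.035},{"x":0.0006,"y":-0.0012,"z":0.032,"rx":0,"ry":0,"rz":0,"grip":0.035},{"x":0.0006,"y":-0.0012,"z":0.032,"rx":0,"ry":0,"rz":0,"grip":0.035}]'
cat > st.py <<'E'
from h import *
n=nvec();p,Rt,st=pose();F=np.array(st["force"])-[0,0,-3.3]
print("tool F",(Rt.T@F).round(1),"axial",(F@n).round(1),"M",(Rt.T@st["ft_torque"]).round(2),"d",((p-T)@n-106).round(1),"lat tool",(Rt.T@(p-T))[:2].round(2),"ang err",delta(p,Rtilt(n,33))[1],"open",st["opening"],st["time_s"])
E
python3 st.py
```

```text
time_s: 15.6
tool_pos: [436.6, 328.8, 201.4]
tool_rot: [0.132, 0.929, 0.299, 0.171]
force: [-0.4, 0.3, -3.2]
opening: 44.6
tool F [-0.1 -0.4 -0.3] axial 0.3 M [ 0.62 -0.44 -0.01] d -7.0 lat tool [ 0.55 -1.15] ang err [-0.   -0.    0.01] open 44.60616368618418 15.6
```

```bash
python3 -m pendant '[{"x":0,"y":0,"z":0.002,"rx":0,"ry":0,"rz":0,"grip":0.035},{"x":0,"y":0,"z":0.004,"rx":0,"ry":0,"rz":0,"grip":0.035},{"x":0,"y":0,"z":0.006,"rx":0,"ry":0,"rz":0,"grip":0.035},{"x":0,"y":0,"z":0.008,"rx":0,"ry":0,"rz":0,"grip":0.035},{"x":0,"y":0,"z":0.009,"rx":0,"ry":0,"rz":0,"grip":0.035},{"x":0,"y":0,"z":0.010,"rx":0,"ry":0,"rz":0,"grip":0.035},{"x":0,"y":0,"z":0.010,"rx":0,"ry":0,"rz":0,"grip":0.035},{"x":0,"y":0,"z":0.010,"rx":0,"ry":0,"rz":0,"grip":0.035}]'; python3 st.py
```

```text
time_s: 16.6
tool_pos: [440.6, 327.7, 192.6]
tool_rot: [0.132, 0.929, 0.299, 0.171]
force: [-1.7, 0.4, 1.1]
opening: 44.2
tool F [ 0.   0.3 -4.7] axial 4.7 M [ 0.6  -0.51  0.01] d -16.8 lat tool [ 0.94 -1.32] ang err [-0.02 -0.04  0.01] open 44.23719613102108 16.6
```

```bash
python3 -m pendant '[{"x":0,"y":0,"z":0.002,"rx":0,"ry":0,"rz":0,"grip":0.035},{"x":0,"y":0,"z":0.004,"rx":0,"ry":0,"rz":0,"grip":0.035},{"x":0,"y":0,"z":0.006,"rx":0,"ry":0,"rz":0,"grip":0.035},{"x":0,"y":0,"z":0.008,"rx":0,"ry":0,"rz":0,"grip":0.035},{"x":0,"y":0,"z":0.009,"rx":0,"ry":0,"rz":0,"grip":0.035},{"x":0,"y":0,"z":0.009,"rx":0,"ry":0,"rz":0,"grip":0.035},{"x":0,"y":0,"z":0.009,"rx":0,"ry":0,"rz":0,"grip":0.035},{"x":0,"y":0,"z":0.009,"rx":0,"ry":0,"rz":0,"grip":0.035}]'; python3 st.py
```

```text
time_s: 17.6
tool_pos: [444.1, 326.3, 184.5]
tool_rot: [0.132, 0.929, 0.299, 0.171]
force: [0.6, -1.2, -3.0]
opening: 44.3
tool F [-0.2  1.4  0.1] axial -0.1 M [ 0.58 -0.52  0.03] d -25.7 lat tool [ 0.77 -1.25] ang err [-0.01 -0.03  0.01] open 44.33129277829531 17.6
```

```bash
python3 -m pendant '[{"x":0,"y":0,"z":0.001,"rx":0,"ry":0,"rz":0,"grip":0.035},{"x":0,"y":0,"z":0.002,"rx":0,"ry":0,"rz":0,"grip":0.035},{"x":0,"y":0,"z":0.003,"rx":0,"ry":0,"rz":0,"grip":0.035},{"x":0,"y":0,"z":0.004,"rx":0,"ry":0,"rz":0,"grip":0.035},{"x":0,"y":0,"z":0.004,"rx":0,"ry":0,"rz":0,"grip":0.035},{"x":0,"y":0,"z":0.004,"rx":0,"ry":0,"rz":0,"grip":0.035},{"x":0,"y":0,"z":0.004,"rx":0,"ry":0,"rz":0,"grip":0.035},{"x":0,"y":0,"z":0.004,"rx":0,"ry":0,"rz":0,"grip":0.035}]' 110; python3 st.py
```

```text
time_s: 18.6
tool_pos: [445.5, 326.3, 181.6]
tool_rot: [0.132, 0.929, 0.299, 0.172]
force: [-5.9, -0.5, 7.0]
opening: 43.9
tool F [ -2.3   0.9 -11.6] axial 11.6 M [ 0.39 -1.18 -0.02] d -28.9 lat tool [ 1.26 -1.58] ang err [-0.02 -0.09  0.02] open 43.920723729449655 18.6
```

```bash
python3 -m pendant '[{"x":0,"y":0,"z":0.001,"rx":0,"ry":0,"rz":0,"grip":0.035},{"x":0,"y":0,"z":0.002,"rx":0,"ry":0,"rz":0,"grip":0.035},{"x":0,"y":0,"z":0.003,"rx":0,"ry":0,"rz":0,"grip":0.035},{"x":0,"y":0,"z":0.0035,"rx":0,"ry":0,"rz":0,"grip":0.035},{"x":0,"y":0,"z":0.0035,"rx":0,"ry":0,"rz":0,"grip":0.035},{"x":0,"y":0,"z":0.0035,"rx":0,"ry":0,"rz":0,"grip":0.035},{"x":0,"y":0,"z":0.0035,"rx":0,"ry":0,"rz":0,"grip":0.035},{"x":0,"y":0,"z":0.0035,"rx":0,"ry":0,"rz":0,"grip":0.035}]' 110; python3 st.py
```

```text
time_s: 19.6
tool_pos: [446.6, 326.3, 179.4]
tool_rot: [0.132, 0.929, 0.299, 0.172]
force: [-6.5, -1.2, 7.6]
opening: 44.2
tool F [ -3.    1.4 -12.3] axial 12.3 M [ 0.27 -1.29 -0.05] d -31.3 lat tool [ 1.66 -1.82] ang err [-0.01 -0.15  0.03] open 44.21512626192526 19.6
```

```bash
python3 -m pendant '[{"x":-0.0005,"y":0.0003,"z":0.001,"rx":0,"ry":0,"rz":0,"grip":0.035},{"x":-0.001,"y":0.0006,"z":0.002,"rx":0,"ry":0,"rz":0,"grip":0.035},{"x":-0.0015,"y":0.0008,"z":0.003,"rx":0,"ry":-0.1,"rz":0,"grip":0.035},{"x":-0.0015,"y":0.0008,"z":0.003,"rx":0,"ry":-0.1,"rz":0,"grip":0.035},{"x":-0.0015,"y":0.0008,"z":0.003,"rx":0,"ry":-0.1,"rz":0,"grip":0.035},{"x":-0.0015,"y":0.0008,"z":0.003,"rx":0,"ry":-0.1,"rz":0,"grip":0.035},{"x":-0.0015,"y":0.0008,"z":0.003,"rx":0,"ry":-0.1,"rz":0,"grip":0.035},{"x":-0.0015,"y":0.0008,"z":0.003,"rx":0,"ry":-0.1,"rz":0,"grip":0.035}]' 110; python3 st.py
```

```text
time_s: 20.6
tool_pos: [447.1, 326.0, 178.1]
tool_rot: [0.131, 0.929, 0.3, 0.173]
force: [-5.4, -0.5, 9.2]
opening: 44.2
tool F [ -1.4   1.9 -13.4] axial 13.4 M [ 0.39 -1.   -0.02] d -32.7 lat tool [ 1.61 -1.76] ang err [-0.06 -0.22  0.03] open 44.21113719658807 20.6
```

```bash
python3 -m pendant '[{"x":-0.0008,"y":0.0008,"z":0.002,"rx":0,"ry":-0.1,"rz":0,"grip":0.035},{"x":-0.001,"y":0.0008,"z":0.003,"rx":0,"ry":-0.2,"rz":0,"grip":0.035},{"x":-0.0015,"y":0.0008,"z":0.0038,"rx":0,"ry":-0.2,"rz":0,"grip":0.035},{"x":-0.0015,"y":0.0008,"z":0.0038,"rx":0,"ry":-0.2,"rz":0,"grip":0.035},{"x":-0.0015,"y":0.0008,"z":0.0038,"rx":0,"ry":-0.2,"rz":0,"grip":0.035},{"x":-0.0015,"y":0.0008,"z":0.0038,"rx":0,"ry":-0.2,"rz":0,"grip":0.035},{"x":-0.0015,"y":0.0008,"z":0.0038,"rx":0,"ry":-0.2,"rz":0,"grip":0.035},{"x":-0.0015,"y":0.0008,"z":0.0038,"rx":0,"ry":-0.2,"rz":0,"grip":0.035}]' 110; python3 st.py
python3 - <<'E'
from h import *
for i in range(3): snapshot("wrist"); F=np.array(env.state()["force"])+[0,0,3.3]; print(F@nvec())
E
```

```text
time_s: 21.6
tool_pos: [448.0, 325.7, 176.4]
tool_rot: [0.131, 0.929, 0.3, 0.173]
force: [-7.7, 1.0, 10.6]
opening: 43.9
tool F [ -1.9   0.1 -15.9] axial 15.9 M [ 0.33 -1.07  0.07] d -34.7 lat tool [ 1.62 -1.78] ang err [-0.11 -0.21  0.05] open 43.904139943496595 21.6
14.853027648722936
14.845606940118287
15.261661261913435
```

```bash
python3 -m pendant '[{"x":-0.001,"y":0.0006,"z":0.002,"rx":0,"ry":-0.1,"rz":0,"grip":0.035},{"x":-0.0012,"y":0.0008,"z":0.0026,"rx":0,"ry":-0.2,"rz":0,"grip":0.035},{"x":-0.0012,"y":0.0008,"z":0.0026,"rx":0,"ry":-0.2,"rz":0,"grip":0.035},{"x":-0.0012,"y":0.0008,"z":0.0026,"rx":0,"ry":-0.2,"rz":0,"grip":0.035},{"x":-0.0012,"y":0.0008,"z":0.0026,"rx":0,"ry":-0.2,"rz":0,"grip":0.035},{"x":-0.0012,"y":0.0008,"z":0.0026,"rx":0,"ry":-0.2,"rz":0,"grip":0.035},{"x":-0.0012,"y":0.0008,"z":0.0026,"rx":0,"ry":-0.2,"rz":0,"grip":0.035},{"x":-0.0012,"y":0.0008,"z":0.0026,"rx":0,"ry":-0.2,"rz":0,"grip":0.035}]' 110; python3 st.py
python3 - <<'E'
from h import *
for i in range(4): s=snapshot("wrist"); F=np.array(env.state()["force"])+[0,0,3.3]; print(F@nvec())
s=shoot("wrist","end"); c=shoot("scene","endS"); P=cloud(s)
p,Rt,_=pose();Q=(P.reshape(-1,3)-p)@Rt;Q=Q[(np.hypot(Q[:,0],Q[:,1])<30)&(Q[:,2]>5)&(Q[:,2]<68)&~np.isnan(Q[:,0])]
from scipy.optimize import least_squares
f=lambda a:np.hypot(Q[:,0]-a[0]-a[1]*Q[:,2],Q[:,1]-a[2]-a[3]*Q[:,2])-23
r=least_squares(f,[0,0,0,0],loss="soft_l1").x
ax=Rt@-np.array([r[1],r[3],1])/np.sqrt(1+r[1]**2+r[3]**2);print("can in tool deg",np.degrees(r[[1,3]]),"axis tilt",np.degrees(np.arccos(ax[2])),"az",np.degrees(np.arctan2(ax[1],ax[0])),"vs n deg",np.degrees(np.arccos(ax@nvec())))
A=cv2.resize(s["image"][110:230,180:330,::-1],(500,400),interpolation=cv2.INTER_CUBIC);B=cv2.resize(c["image"][140:220,310:370,::-1],(300,400),interpolation=cv2.INTER_CUBIC)
cv2.imwrite('pics/end.png',np.hstack([A,B]))
E
```

```text
time_s: 22.75
tool_pos: [448.4, 325.6, 175.7]
tool_rot: [0.131, 0.929, 0.3, 0.172]
force: [-7.7, -0.0, 11.0]
opening: 43.8
tool F [ -2.4   1.  -16.1] axial 16.0 M [ 0.3  -1.23  0.02] d -35.5 lat tool [ 1.64 -1.78] ang err [-0.15 -0.17  0.07] open 43.844458416434755 22.75
15.281543309692559
16.040509765571755
16.08078705324646
16.166972134657883
can in tool deg [-0.27752072  0.57979543] axis tilt 25.30313886297253 az 159.31943510293146 vs n deg 0.4493850462581103
```

View pics/end.png

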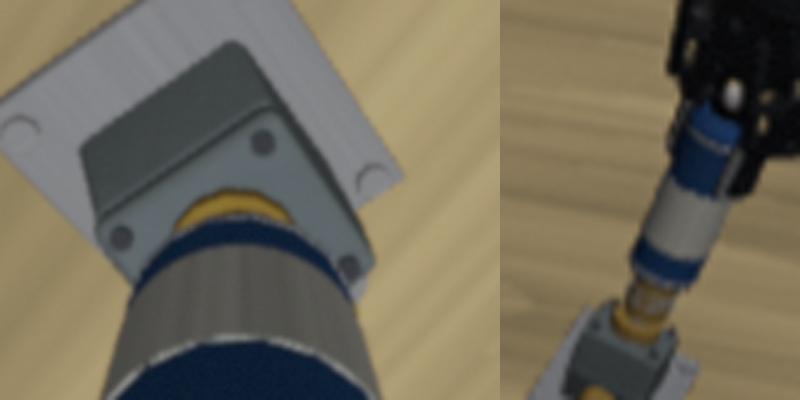

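Picture 11: the coupler sits squarely on the nipple, in line with the collar. The axial push is about 16 N, near the end of the spring's travel. Handing in.

```bash
python3 -c "
from rig import hand_in; print(hand_in())"; python3 st.py
```

```text
the job is handed in; nothing more can be done
None
the job is handed in; nothing more can be done
```

I did the whole job in the order asked and handed it in at about 23 s, with the robot still holding the can pressed down on the nipple.

- **Knob:** I turned it 62° clockwise. Measured afterwards, the white line was within about 1° of the red mark.
- **Lock hood:** I slid it until it met its stop with about 14 N. The fin's centre then measured (560.5, -32.2), right on the knob axis.
- **Can onto the nipple:** The push rose to about 5 N, then dropped to 0 as the coupler snapped on. The spring met it about 28 mm in, as expected.
- **Final press:** I pushed on a further 7 to 8 mm. The axial force held at about 16 N, so the nipple is at or very near its stop. The can's axis was within about 0.5° of my estimate of the nipple's.

**Checks that disagreed:**
- A rough depth fit of the charging block's face gave a tilt of 26° and a direction of 158°, against the 25° and 160° I used. That is within the fit's noise.
- A side force of 2 to 3 N was left at the end.
- After the hood was slid over, the knob could no longer be seen, so its angle was not checked again.

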